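# Turn over the flip sign on the date stall

### The arm

A 6-joint arm with a two-finger parallel gripper is mounted at the origin on the work surface. World frame = base frame: x ahead of the robot, y to its left, z up, the work surface at z = 0. Lengths are in mm, angles in degrees, forces in N, time in s.
With the tool pointing down it reaches from about 250 to 775 mm from the base axis. Payload 4 kg.
Tool frame: the origin (TCP) lies midway between the tips of the shut fingers; the grasp point (between the pads) lies 19 mm behind it; z points along the fingers, y is the direction in which the jaws open and shut (so a half turn about z gives the same grasp; the last joint's range is limited). The gripper opens to 94 mm and grips with 3 to 60 N. Pads are 16 mm wide; open, the fingers measure 119 mm over their backs; the gripper's body (75 mm by 177 mm) begins 78 mm behind the grasp point.
Start: joints at [-78.043, 4.996, 78.535, -0, 96.463, -5.907], TCP at [168.722, -523.501, 205.506] pointing down, gripper open.
Joint ranges: [-177.83, 177.83], [-43.37, 116.18], [15.69, 146.23], [-61.86, 241.86], [9.47, 152.12], [-147.06, 147.06]. Speed limits (degrees/s): [159.86, 159.86, 180, 180, 180, 180].

### API

Orientations are given as [roll, pitch, yaw] about the fixed x, y, z axes, in that order (R = Rz(yaw) Ry(pitch) Rx(roll)).
In Python, from bench import env gives the robot as it stands.
- The arm moves only by the tool send_rows, never from a script. Its argument "increments" is a list of rows, each an object of numbers: "dx", "dy", "dz": the shift along the tool's x, y, z in m; "turn": the turn about the tool's z in degrees. A call has exactly 8 rows; each row is the pose to reach, as a shift and turn from the pose commanded when the call began, along the tool's axes at that moment; what a row does not reach only later rows make up. A row lasts 1/10 s, in which the tool goes at most 50 mm and 8.59 degrees, less where a joint would pass 70% of its speed; a pose out of reach is approached as far as the arm can. A call with a gripper value outside its range is refused whole. "claw" is the closure, from 0 (fully open) to 1 (shut), set as the call begins (left out, the last holds). The fingers move at their own pace and stop on an object; "grip_force" is the grip in N (left out, the last holds). Time passes only in rows, so rows that repeat a pose let the fingers close, or fill a call up. It gives the time, the measured TCP pose, the force and the opening at its end, in the units of the state.
- env.get_state(): the state, without advancing time (a new reading comes with each control period).
- env.get_image(name): name is "scene" or "side" or "wrist"; returns (picture, depth): 420x560x3 uint8, red, green, blue; 420x560 float32, mm along the optical axis (not along the pixel's ray), 0 where there is no reading.
- env.get_calibration(name): a dict with "camera_matrix" (3x3 intrinsics, pixels), "R" (3x3) and "t" (3): a world point X has camera coordinates R X + t. Camera axes: x right, y down, z forward; pixel columns grow to the right and rows downward; lengths in mm; the calibration is good to about 2 mm. The wrist camera is an equidistant fisheye: a pixel r from the principal point sees the ray r / f radians off the axis. A picture is of the moment at which its call begins: read the wrist's pose just before it. get_calibration takes no time and is no camera call; for the wrist camera it gives the pose at the moment of the call.
- env.finish_job(): hands the job in, once; it reports no verdict.
Trained networks look in the newest picture that a camera, given by its name, has taken for a name from the list of things; names that differ only in an ending like _2 or _b are one class to them, and where a whole thing is asked for, a point or a joint stands for the part that bears it (a point fixed in the world has none). Each returns a list of dicts, best first, with "p" (0 to 1); they miss things now and then, are a little off and sometimes report something else, mostly with a low value. They report only what shows in the picture. A call takes as long as a camera call. They do not tell look-alikes from the thing itself.
- env.boxes_of(camera, thing): "location" ([column, row] as shares, 0 to 1, of the picture: columns of its width, rows of its height, amid what is visible of it).
- env.masks_of(camera, thing): "region" (420x560 bool, what is visible of it) and "location" ([column, row] as shares, 0 to 1, of the picture: columns of its width, rows of its height, amid what is visible of it).
The state is a dict: "time_s": time; "joint_pos": joint angles; "dq": joint speeds; "joint_torque": joint torques, N m; "ee_pos": TCP position; "tool_rot": TCP orientation; "wrist_force": force on the tool from outside, world axes, zero at the start; "moment": the same for the moment, N m; "gripper_width": finger opening in mm.
Only numpy, scipy, OpenCV 4.12 (cv2) and the standard library are available. Lean on these libraries where they do the work, as an engineer would, in place of code of your own. Each camera call takes 0.05 s, during which the arm holds its last target.

### The job

Two flip signs stand on the stall counter, and the larger one shows the customers (the side away from you) its crossed bars: give that board half a turn so that its palm tree looks out to them instead. Swing its top handle towards you until the board lies flat, let go so that it rests there, then take the handle on the far side and bring it up until the board clicks home upright, and let go. Leave the smaller sign unturned and do not disturb the bowl, the carton and the jar.

Things in the scene. Friction and masses are not known exactly. Their poses are not given: they have to be found in the camera images.
- sign: The larger sign's fixed wooden stand; origin at the centre of its underside; x points out to the customers (away from the robot), y along the level axle, z up. Base 130 mm (x) by 234 mm (y), 14 mm thick; two posts, 24 mm (x) by 20 mm (y), centred at y = +-102 mm, tops 163 mm above the counter; the catch sticks out to y = +133 mm. May stand left or right.
- sign_pivot (a point): Middle of the larger sign's axle, 150 mm above the counter; axes are the stand's. The balanced plywood board turns about it between the posts: 160 mm wide (y), 90 mm high, 12 mm thick, pivoted through its middle, with relief strips 3 mm proud on its faces: crossed bars on one, a palm tree on the other (upside down until turned).
- sign_board (a joint): Turn of the larger board, rad. 0: upright, crossed bars to the customers (start). Grows as the top handle swings to the robot's side and down. 1.57: flat. 3.14: upright, palm tree to the customers. Stops at 0 and 3.14. A sprung roller catch holds it at both: 0.3 from each is a hump, about 4 N at the handle to pass; within 0.2 it snaps home. Let go 0.7 or more away, it stays.
- sign_handle_a (a point): Middle of the handle bar on the larger board's top edge at the start: round steel bar 12 mm thick, 110 mm long, parallel to the axle, centre line 90 mm from it, on two 12 mm legs at its ends. Open slot of 39 by 98 mm between bar and board: a finger fits through, so the bar can be gripped from above upright or flat. Flat, it is on the robot's side.
- sign_handle_b (a point): Middle of the same kind of handle bar on the larger board's other edge, also 90 mm from the axle: below the board at the start, on the customers' side when the board is flat, on top at the end.
- small_sign_pivot (a point): Middle of the smaller sign's axle, 100 mm above the counter. Same kind of fixed stand and board but smaller: base 130 by 174 mm, posts 113 mm high at y = +-72 mm, catch out to y = +103 mm, board 100 mm wide and 56 mm high, handle bars 62 mm from the axle. To be left as it is. It stands on the left or the right.
- small_sign_board (a joint): Turn of the smaller sign's board, rad; 0 upright as it starts; to be left at 0.
- measure: Aluminium bowl, 110 mm across and 60 mm high, loose; origin at the centre of its underside. A bystander.
- carton: Closed cardboard carton 80 by 150 by 45 mm, loose; origin at the centre of its underside. A bystander.
- jar: Amber glass jar 70 mm across and 100 mm high, loose; origin at the centre of its underside. A bystander.
Mind the look-alikes: they are no part of the job. Leave any pink look-alike of the part that bears small_sign_pivot alone.

How it is judged:
By the outcome, as a careful person would: the job done as asked, in the order asked, and still so for the second after the job is handed in, with the robot touching nothing.
It also fails if it takes over 54 s, if anything falls off the work surface, if the arm or the gripper's body presses on something with over 40 N, if the wrist force passes 120 N, or if a joint passes its speed limit or range.

## Working session

There is one attempt and no reset: what is moved stays moved. The work goes in short steps, Python scripts to look and compute and a tool call to move; the robot and the scene stay as the last step left them, time stands still between calls to the robot, and variables do not carry over. Pictures are saved under pics/ and viewed, and the job is handed in when it is done.

Besides the shell and the picture viewer there is one more tool, called after "Request:" by a JSON object that holds its "name" and its "arguments". send_rows: Moves the arm, as the interface text tells. Its arguments: {"type":"object","properties":{"increments":{"type":"array"},"claw":{"type":"number"},"grip_force":{"type":"number"}},"required":["increments"]}

```bash
mkdir -p pics; ls; python3 - <<'E'
from bench import env
import cv2
s=env.get_state();print(s)
for n in ["scene","side","wrist"]:
    p,d=env.get_image(n);cv2.imwrite(f"pics/{n}0.png",p[:,:,::-1])
    c=env.get_calibration(n);print(n,c)
E
```

```text
pics
{'time_s': 0.0, 'joint_pos': array([-7.80427449e+01,  5.03762618e+00,  7.86233311e+01, -2.07583191e-03,
        9.64621046e+01, -5.90734933e+00]), 'dq': array([ 0.01896906, -0.03019834,  0.0232506 ,  0.02988496, -0.08755881,
       -0.02166254]), 'joint_torque': array([ 1.17679836e-03, -3.40188646e+01, -3.02425754e+01,  7.18235015e-02,
        3.29835364e-02, -1.51869281e-04]), 'ee_pos': array([ 168.59197488, -522.95381289,  204.33083297]), 'tool_rot': array([-1.79877379e+02, -1.06133555e-02,  1.78643617e+01]), 'wrist_force': array([0.01536467, 0.6957481 , 0.62209308]), 'moment': array([-0.00134772, -0.05240565,  0.01251028]), 'gripper_width': 93.7935176548171}
scene {'camera_matrix': array([[489.59826365,   0.        , 283.03425849],
       [  0.        , 489.59826365, 204.58113211],
       [  0.        ,   0.        ,   1.        ]]), 'R': array([[-0.60481092,  0.79616014, -0.01824214],
       [ 0.60601189,  0.44525979, -0.65916107],
       [-0.51667528, -0.40972277, -0.7517805 ]]), 't': array([ 325.93894243, -204.05307636, 1961.42016147])}
side {'camera_matrix': array([[387.02076611,   0.        , 274.34753484],
       [  0.        , 387.02076611, 203.93816995],
       [  0.        ,   0.        ,   1.        ]]), 'R': array([[-0.89673019, -0.44255912, -0.00404748],
       [-0.24634128,  0.50670201, -0.82617737],
       [ 0.3676832 , -0.73986113, -0.56339557]]), 't': array([ 460.78096556,  251.96206219, 1030.78949947])}
wrist {'camera_matrix': array([[325.1922621 ,   0.        , 278.45168735],
       [  0.        , 325.1922621 , 214.55894892],
       [  0.        ,   0.        ,   1.        ]]), 'R': array([[ 3.06943224e-01, -9.51727502e-01, -7.86511597e-04],
       [-9.24777499e-01, -2.98446600e-01,  2.36042802e-01],
       [-2.24883158e-01, -7.17243903e-02, -9.71742341e-01]]), 't': array([-550.6912076 ,  -22.83806307,  390.73036158])}
```

View pics/scene0.png

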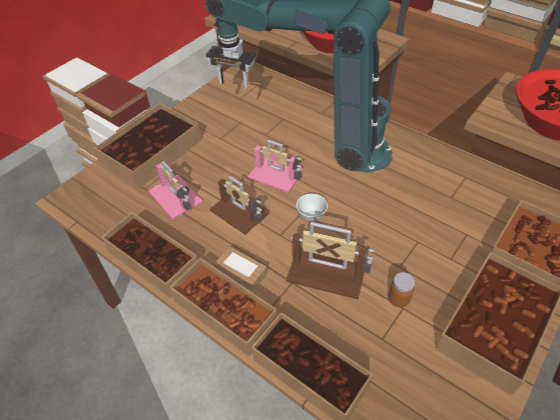

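View pics/side0.png

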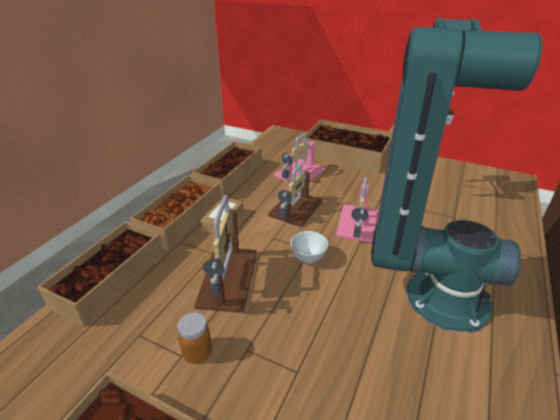

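View pics/wrist0.png

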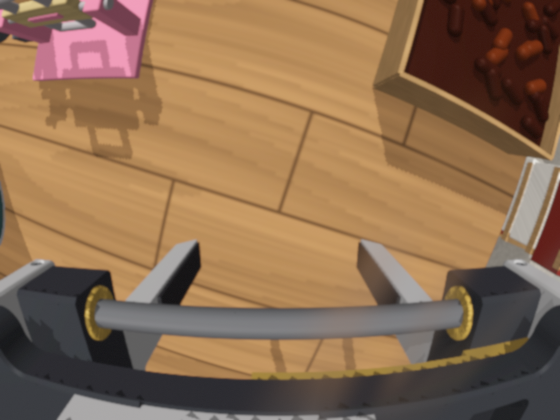

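The larger brown sign is at scene (330,258) and side (225,255), with crossed bars facing the scene camera. The smaller brown sign is at scene (238,203). The two pink ones, at scene (275,165) and (172,190), are look-alikes. Next I'll measure the larger sign.

```bash
cat > h.py <<'E'
from bench import env
import numpy as np, cv2
def cloud(n,p,d,c):
    K,R,t=c["camera_matrix"],c["R"],np.array(c["t"])
    v,u=np.mgrid[0:420,0:560]
    X=np.stack([(u-K[0,2])/K[0,0]*d,(v-K[1,2])/K[1,1]*d,d],-1)
    return (X-t)@R   # R^T (X-t)
def proj(c,P):
    P=np.atleast_2d(P);q=P@c["R"].T+c["t"];q=q@c["camera_matrix"].T
    return q[:,:2]/q[:,2:]
E
python3 - <<'E'
from h import *
S={}
for n in ["scene","side"]:
    p,d=env.get_image(n);c=env.get_calibration(n);W=cloud(n,p,d,c)
    np.savez(f"{n}.npz",p=p,d=d,W=W)
    for th in ["sign_pivot","sign_handle_a","small_sign_pivot","measure","carton","jar"]:
        for m in env.masks_of(n,th)[:5]:
            r=m["region"]&(d>0);w=W[r]
            print(n,th,round(m["p"],2),(np.array(m["location"])*[560,420]).round(),r.sum(),np.median(w,0).round(),w.min(0).round(),w.max(0).round())
    for (nm) in ["a"]:
        pass
a=cv2.imread("pics/scene0.png")[200:310,270:400];cv2.imwrite("pics/crop_s.png",cv2.resize(a,None,fx=5,fy=5,interpolation=2))
a=cv2.imread("pics/side0.png")[180:320,180:280];cv2.imwrite("pics/crop_d.png",cv2.resize(a,None,fx=4,fy=4,interpolation=2))
E
```

```text
scene sign_pivot 0.94 [329. 264.] 4176 [570. 206.  23.] [384.  43.  -6.] [666. 325. 254.]
scene sign_handle_a 0.62 [330. 244.] 1653 [566. 199. 160.] [367.  36.  -6.] [600. 319. 254.]
scene small_sign_pivot 0.91 [236. 207.] 1814 [ 539. -192.   21.] [ 408. -348.   -5.] [603. -96. 175.]
scene small_sign_pivot 0.8 [174. 195.] 1509 [ 632. -422.   20.] [ 539. -587.    1.] [ 701. -337.  176.]
scene small_sign_pivot 0.63 [276. 166.] 1765 [ 310. -207.   23.] [ 149. -377.   -6.] [ 384. -109.  175.]
scene carton 0.71 [243. 268.] 1273 [732. -18.  46.] [ 655. -130.   -2.] [795.  50.  79.]
scene carton 0.55 [241. 198.] 508 [ 535. -187.  110.] [ 437. -286.    0.] [559. -99. 174.]
scene jar 0.7 [400. 291.] 692 [526. 432.  81.] [474. 397.   2.] [542. 462. 111.]
side sign_pivot 0.65 [225. 270.] 4086 [545. 226.  17.] [ 465. -101.   -2.] [754. 324. 249.]
side sign_handle_a 0.85 [220. 240.] 1306 [549. 221. 165.] [500. -64.  -1.] [722. 319. 249.]
side small_sign_pivot 0.88 [300. 162.] 998 [ 619. -440.   70.] [ 528. -764.   -1.] [ 751. -180.  171.]
side small_sign_pivot 0.86 [360. 222.] 1367 [ 297. -172.   17.] [ 214. -502.   -0.] [377.  11. 222.]
side small_sign_pivot 0.55 [297. 201.] 1711 [ 525. -182.   20.] [ 461. -465.   -1.] [646. -98. 171.]
side measure 0.96 [309. 247.] 927 [399.  -9.  40.] [ 340. -117.   -2.] [461.  70.  65.]
side carton 0.73 [215. 216.] 569 [726.  -1.  45.] [ 541. -167.   -1.] [779. 249. 246.]
```

View pics/crop_s.png

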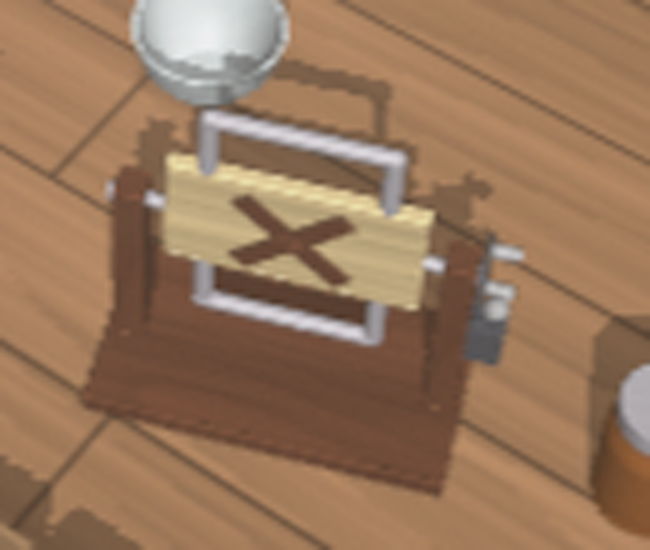

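View pics/crop_d.png

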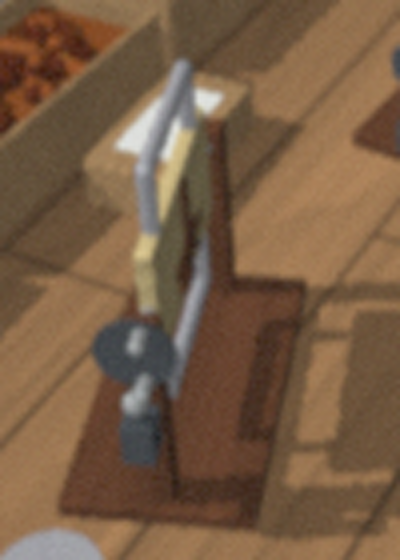

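The crops confirm it: brown stand, crossed bars facing the customers and the catch on the +y end. It is also the larger one, with its bar at z≈245 against about 170 for the others. Next, a pose fit.

```bash
python3 - <<'E'
from h import *
for n,(a,b,c_,d_) in {"scene":(270,400,200,310),"side":(180,280,180,320)}.items():
    z=np.load(n+".npz");W=z["W"];p=z["p"].astype(int)
    m=np.zeros((420,560),bool);m[c_:d_,a:b]=1
    m&=(z["d"]>0)
    br=m&(p[...,0]<125)&(p[...,0]-p[...,2]>20)&(abs(W[...,2]-14)<7)&(abs(W[...,0]-560)<130)&(abs(W[...,1]-210)<160)
    P=W[br][:,:2].astype(np.float32)
    print(n,br.sum(),cv2.minAreaRect(P), "z",np.median(W[br][:,2]))
    # robust: 
    bar=m&(W[...,2]>228)&(W[...,2]<262)&(abs(W[...,0]-560)<60)&(abs(W[...,1]-210)<80)
    B=W[bar];
    print(" bar",len(B),B.mean(0),np.percentile(B,[2,98],axis=0).round())
    q=B[:,:2]-B[:,:2].mean(0);u,s,v=np.linalg.svd(q,full_matrices=False);print(" dir",np.degrees(np.arctan2(*v[0][::-1])),s/np.sqrt(len(B)))
    bd=m&(p[...,0]>150)&(p[...,2]<150)&(W[...,2]>100)&(W[...,2]<200)&(abs(W[...,0]-560)<50)&(abs(W[...,1]-210)<100)&(p[...,0]-p[...,2]>40)
    B=W[bd];print(" board",len(B),np.median(B,0));q=B[:,:2]-np.median(B[:,:2],0);u,s,v=np.linalg.svd(q,full_matrices=False);print(" dir",np.degrees(np.arctan2(*v[0][::-1])),s/np.sqrt(len(B)))
E
```

```text
scene 1875 ((571.7203369140625, 245.75112915039062), (181.3994903564453, 324.4655456542969), 20.62978172302246) z 15.970958081140346
 bar 192 [566.49432463 198.37556786 244.66610165] [[544. 142. 230.]
 [588. 253. 252.]]
 dir 110.22867246569858 [37.5040977   3.26320634]
 board 764 [568.15313567 199.03968064 157.40382893]
 dir 110.22136931945072 [50.13226475  2.790587  ]
side 1964 ((563.414794921875, 195.08074951171875), (129.43499755859375, 235.39102172851562), 20.089406967163086) z 15.014561002435347
 bar 173 [559.52926859 203.92942865 243.71224493] [[540. 142. 230.]
 [583. 252. 248.]]
 dir 109.83579640004928 [37.910089    3.22791648]
 board 136 [549.065181   225.39387553 195.26747045]
 dir 109.4863017520467 [42.89918904  4.86738123]
```

```bash
cat >> h.py <<'E'
def sgn(cx,cy,yaw,pts):
    a=np.radians(yaw);R=np.array([[np.cos(a),-np.sin(a),0],[np.sin(a),np.cos(a),0],[0,0,1]])
    return np.atleast_2d(pts)@R.T+[cx,cy,0]
def lines(th=0):
    L=[]
    b=[(-65,-117,14),(65,-117,14),(65,117,14),(-65,117,14)]
    L+=[(b[i],b[(i+1)%4]) for i in range(4)]
    for s in (1,-1):
        r=lambda d,y:(-s*d*np.sin(th),y,150+s*d*np.cos(th))
        L+=[(r(90,-55),r(90,55)),(r(45,-80),r(45,80)),(r(90,-49),r(45,-49)),(r(90,49),r(45,49))]
    L+=[((0,-102,163),(0,-102,14)),((0,102,163),(0,102,14))]
    return L
def move(dX,yaw,dyaw=0):
    "world mm shift -> tool shift m at yaw (tool down)"
    a=np.radians(yaw);x=np.array([np.cos(a),np.sin(a)]);y=np.array([np.sin(a),-np.cos(a)])
    return dict(dx=round(float(x@dX[:2])/1000,4),dy=round(float(y@dX[:2])/1000,4),dz=-dX[2]/1000,turn=-dyaw)
E
python3 - <<'E'
from h import *
for n,(a,b,c_,d_) in {"scene":(270,400,200,310),"side":(180,280,180,320)}.items():
    im=cv2.imread(f"pics/{n}0.png")[c_:d_,a:b];f=5 if n=="scene" else 4
    im=cv2.resize(im,None,fx=f,fy=f,interpolation=2);c=env.get_calibration(n)
    for P in lines():
        q=((proj(c,sgn(563.5,197,20.2,P))-[a,c_]+.5)*f).astype(int)
        cv2.line(im,tuple(map(int,q[0])),tuple(map(int,q[1])),(0,255,0),1)
    cv2.imwrite(f"pics/ov_{n}.png",im)
print(move(np.array([563.5-168.7,197+523.5,125]),17.86,92.3))
E
```

```text
{'dx': 0.5967, 'dy': -0.5647, 'dz': np.float64(-0.125), 'turn': -92.3}
```

View pics/ov_scene.png

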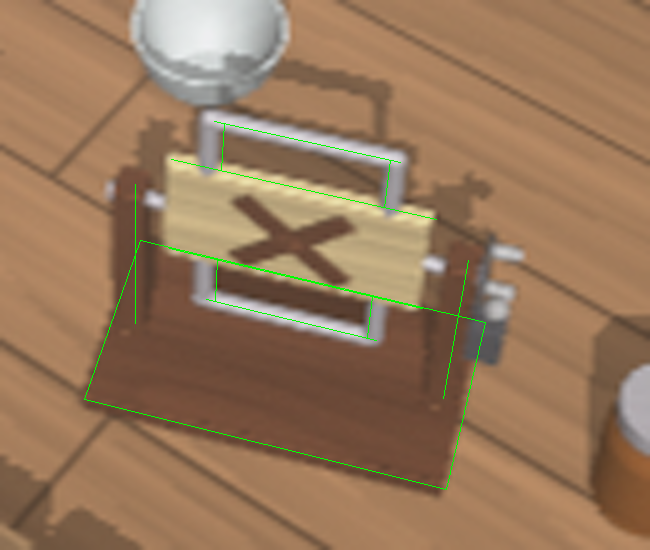

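View pics/ov_side.png

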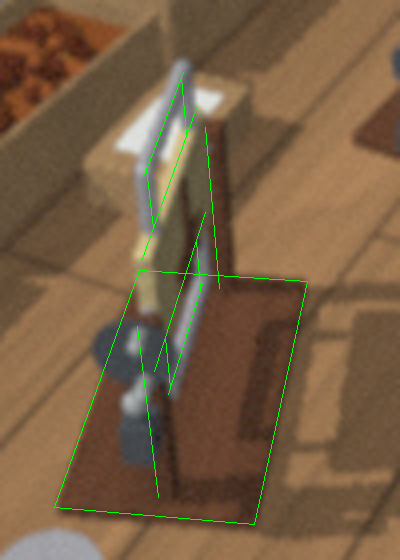

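Request:
{"name": "send_rows", "arguments": {"increments": [{"dx": 0.034,"dy": -0.032,"dz": -0.015,"turn": -7.5},{"dx": 0.068,"dy": -0.064,"dz": -0.03,"turn": -15},{"dx": 0.102,"dy": -0.096,"dz": -0.045,"turn": -22.5},{"dx": 0.136,"dy": -0.128,"dz": -0.06,"turn": -30},{"dx": 0.17,"dy": -0.16,"dz": -0.075,"turn": -37.5},{"dx": 0.204,"dy": -0.192,"dz": -0.09,"turn": -45},{"dx": 0.238,"dy": -0.224,"dz": -0.105,"turn": -52.5},{"dx": 0.272,"dy": -0.256,"dz": -0.125,"turn": -60}]}}

```text
time_s: 1.65
ee_pos: [348.9, -195.1, 330.6]
tool_rot: [180.0, -0.0, 78.2]
wrist_force: [-0.2, 0.7, -0.2]
gripper_width: 93.8
```

```bash
python3 - <<'E'
from h import *
s=env.get_state();print(s["time_s"],s["ee_pos"],s["tool_rot"])
y=s["tool_rot"][2];p=s["ee_pos"];print(move(np.array([563.5,197,330])-p,y,110.2-y))
E
```

```text
1.65 [ 348.94494574 -195.0562047   330.55355036] [ 1.79995541e+02 -1.48584210e-03  7.81526677e+01]
{'dx': 0.4278, 'dy': 0.1295, 'dz': np.float64(0.0005535503575036387), 'turn': np.float64(-32.04733233929517)}
```

Request:
{"name": "send_rows", "arguments": {"increments": [{"dx": 0.043,"dy": 0.013,"dz": 0,"turn": -4},{"dx": 0.086,"dy": 0.026,"dz": 0,"turn": -8},{"dx": 0.129,"dy": 0.039,"dz": 0,"turn": -12},{"dx": 0.172,"dy": 0.052,"dz": 0,"turn": -16},{"dx": 0.215,"dy": 0.065,"dz": 0,"turn": -20},{"dx": 0.258,"dy": 0.078,"dz": 0,"turn": -24},{"dx": 0.301,"dy": 0.091,"dz": 0,"turn": -28},{"dx": 0.344,"dy": 0.104,"dz": 0,"turn": -32}]}}

```text
time_s: 2.45
ee_pos: [523.3, 119.3, 330.3]
tool_rot: [180.0, 0.0, 110.0]
wrist_force: [0.2, -0.2, 0.5]
gripper_width: 94.2
```

```bash
cat > look.py <<'E'
from h import *
import sys
tag=sys.argv[1];th=float(sys.argv[2])
s=env.get_state();print(s["time_s"],s["ee_pos"],s["tool_rot"])
c=env.get_calibration("wrist");p,d=env.get_image("wrist")
np.savez(tag,p=p,d=d,R=c["R"],t=c["t"],K=c["camera_matrix"])
im=np.ascontiguousarray(p[:,:,::-1]);cv2.imwrite(f"pics/{tag}_raw.png",im)
def fp(P):
    q=np.atleast_2d(P)@np.array(c["R"]).T+c["t"];r=np.hypot(q[:,0],q[:,1]);a=np.arctan2(r,q[:,2])*c["camera_matrix"][0,0]
    K=c["camera_matrix"];return np.c_[K[0,2]+a*q[:,0]/r,K[1,2]+a*q[:,1]/r]
for A,B in lines(th):
    q=fp(sgn(563.5,197,20.2,np.linspace(A,B,20)))
    cv2.polylines(im,[q.round().astype(np.int32)],False,(0,255,0),1)
cv2.imwrite(f"pics/{tag}.png",im)
E
python3 look.py w1 0
```

```text
2.45 [523.28669229 119.31668521 330.31441581] [1.79969318e+02 2.34999007e-02 1.10049827e+02]
```

View pics/w1.png

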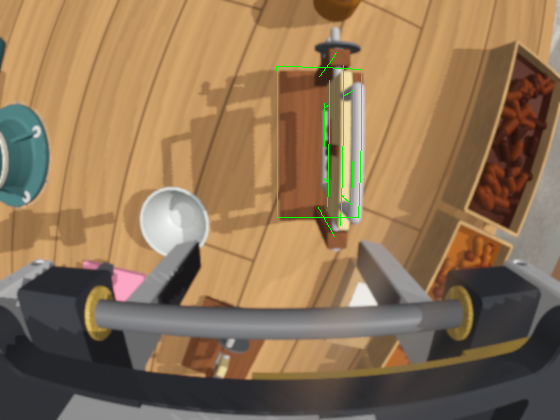

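```bash
python3 - <<'E'
import cv2
a=cv2.imread("pics/w1.png")[50:250,260:400];b=cv2.imread("pics/w1_raw.png")[50:250,260:400]
cv2.imwrite("pics/w1z.png",cv2.resize(cv2.hconcat([a,b]),None,fx=2.8,fy=2.8,interpolation=2))
E
```

```text
(no output)
```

View pics/w1z.png

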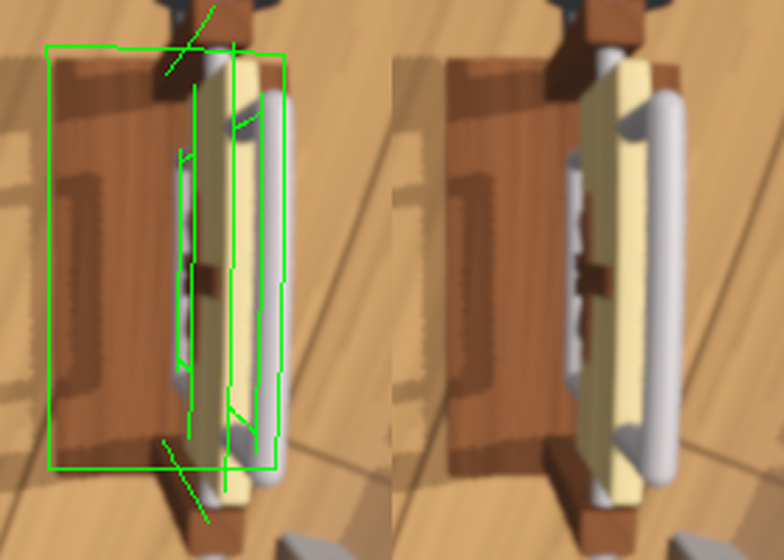

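Request:
{"name": "send_rows", "arguments": {"increments": [{"dx": 0.02,"dy": 0.021,"dz": 0,"turn": 0},{"dx": 0.04,"dy": 0.042,"dz": 0,"turn": 0},{"dx": 0.059,"dy": 0.064,"dz": 0,"turn": 0},{"dx": 0.059,"dy": 0.064,"dz": 0,"turn": 0},{"dx": 0.059,"dy": 0.064,"dz": 0,"turn": 0},{"dx": 0.059,"dy": 0.064,"dz": 0,"turn": 0},{"dx": 0.059,"dy": 0.064,"dz": 0,"turn": 0},{"dx": 0.059,"dy": 0.064,"dz": 0,"turn": 0}]}}

```text
time_s: 3.3
ee_pos: [562.7, 193.8, 330.8]
tool_rot: [179.9, 0.0, 109.8]
wrist_force: [0.7, 0.1, -0.4]
gripper_width: 94.1
```

```bash
python3 look.py w2 0;python3 - <<'E'
import cv2
a=cv2.imread("pics/w2.png")[100:340,200:350];b=cv2.imread("pics/w2_raw.png")[100:340,200:350]
cv2.imwrite("pics/w2z.png",cv2.resize(cv2.hconcat([a,b]),None,fx=2.5,fy=2.5,interpolation=2))
E
```

```text
3.3 [562.65136596 193.80549559 330.786282  ] [1.79948590e+02 1.41707703e-02 1.09795244e+02]
```

View pics/w2.png

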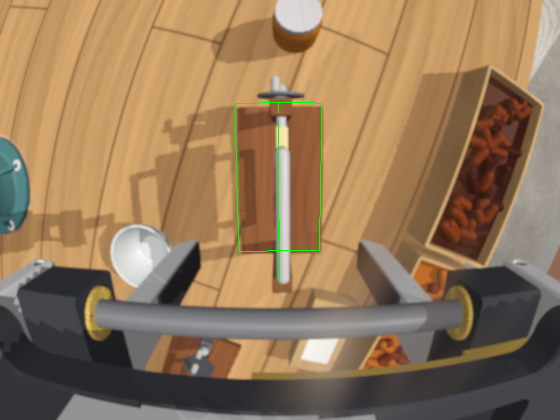

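View pics/w2z.png

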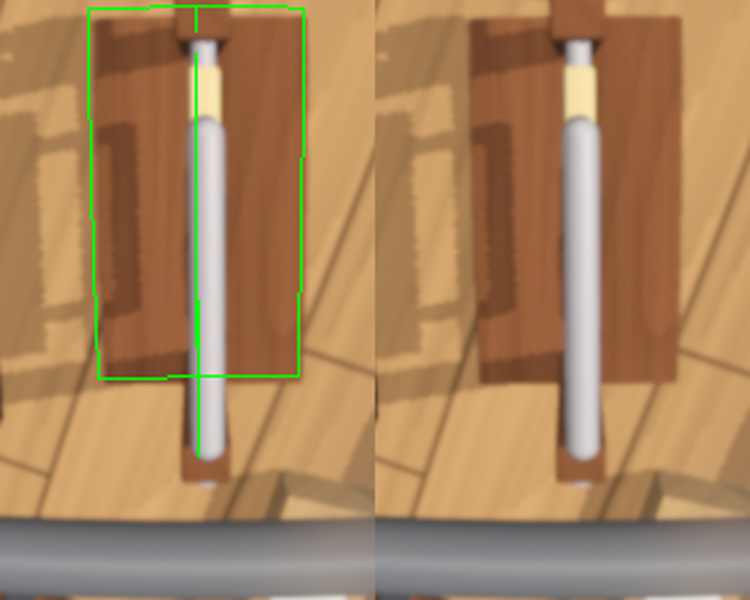

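Request:
{"name": "send_rows", "arguments": {"increments": [{"dx": 0.001,"dy": 0.003,"dz": 0.025,"turn": 0},{"dx": 0.001,"dy": 0.003,"dz": 0.05,"turn": 0},{"dx": 0.001,"dy": 0.003,"dz": 0.075,"turn": 0},{"dx": 0.001,"dy": 0.003,"dz": 0.095,"turn": 0},{"dx": 0.001,"dy": 0.003,"dz": 0.105,"turn": 0},{"dx": 0.001,"dy": 0.003,"dz": 0.109,"turn": 0},{"dx": 0.001,"dy": 0.003,"dz": 0.109,"turn": 0},{"dx": 0.001,"dy": 0.003,"dz": 0.109,"turn": 0}], "claw": 0.3, "grip_force": 15}}

```text
time_s: 4.15
ee_pos: [565.9, 196.7, 222.7]
tool_rot: [179.9, 0.0, 109.9]
wrist_force: [-0.1, 0.1, -0.3]
gripper_width: 65.9
```

Request:
{"name": "send_rows", "arguments": {"increments": [{"dx": 0,"dy": 0,"dz": 0,"turn": 0},{"dx": 0,"dy": 0,"dz": 0,"turn": 0},{"dx": 0,"dy": 0,"dz": 0,"turn": 0},{"dx": 0,"dy": 0,"dz": 0,"turn": 0},{"dx": 0,"dy": 0,"dz": 0,"turn": 0},{"dx": 0,"dy": 0,"dz": 0,"turn": 0},{"dx": 0,"dy": 0,"dz": 0,"turn": 0},{"dx": 0,"dy": 0,"dz": 0,"turn": 0}], "claw": 1.0}}

```text
time_s: 4.95
ee_pos: [565.1, 196.5, 221.1]
tool_rot: [-180.0, 0.0, 109.9]
wrist_force: [-0.5, -1.2, 0.2]
gripper_width: 11.6
```

Request:
{"name": "send_rows", "arguments": {"increments": [{"dx": 0,"dy": -0.0059,"dz": 0.0002,"turn": 0},{"dx": 0,"dy": -0.0117,"dz": 0.0008,"turn": 0},{"dx": 0,"dy": -0.0176,"dz": 0.0017,"turn": 0},{"dx": 0,"dy": -0.0233,"dz": 0.0031,"turn": 0},{"dx": 0,"dy": -0.0289,"dz": 0.0048,"turn": 0},{"dx": 0,"dy": -0.0344,"dz": 0.0069,"turn": 0},{"dx": 0,"dy": -0.0398,"dz": 0.0093,"turn": 0},{"dx": 0,"dy": -0.045,"dz": 0.0121,"turn": 0}]}}

```text
time_s: 5.75
ee_pos: [521.7, 180.9, 208.1]
tool_rot: [-179.8, -0.0, 109.9]
wrist_force: [0.8, -1.3, -0.1]
gripper_width: 11.7
```

Request:
{"name": "send_rows", "arguments": {"increments": [{"dx": 0,"dy": -0.005,"dz": 0.0031,"turn": 0},{"dx": 0,"dy": -0.0098,"dz": 0.0065,"turn": 0},{"dx": 0,"dy": -0.0143,"dz": 0.0103,"turn": 0},{"dx": 0,"dy": -0.0186,"dz": 0.0143,"turn": 0},{"dx": 0,"dy": -0.0227,"dz": 0.0186,"turn": 0},{"dx": 0,"dy": -0.0264,"dz": 0.0231,"turn": 0},{"dx": 0,"dy": -0.0298,"dz": 0.0279,"turn": 0},{"dx": 0,"dy": -0.0329,"dz": 0.0329,"turn": 0}]}}

```text
time_s: 6.55
ee_pos: [491.8, 170.3, 175.8]
tool_rot: [180.0, -0.0, 109.9]
wrist_force: [1.2, 0.9, 0.8]
gripper_width: 11.5
```

Request:
{"name": "send_rows", "arguments": {"increments": [{"dx": 0,"dy": -0.0028,"dz": 0.0052,"turn": 0},{"dx": 0,"dy": -0.0053,"dz": 0.0106,"turn": 0},{"dx": 0,"dy": -0.0073,"dz": 0.0161,"turn": 0},{"dx": 0,"dy": -0.009,"dz": 0.0217,"turn": 0},{"dx": 0,"dy": -0.0104,"dz": 0.0274,"turn": 0},{"dx": 0,"dy": -0.0113,"dz": 0.0333,"turn": 0},{"dx": 0,"dy": -0.0119,"dz": 0.0391,"turn": 0},{"dx": 0,"dy": -0.0121,"dz": 0.045,"turn": 0}]}}

```text
time_s: 7.35
ee_pos: [480.4, 166.0, 130.6]
tool_rot: [-180.0, -0.0, 109.9]
wrist_force: [0.7, 2.7, 2.0]
gripper_width: 11.5
```

Request:
{"name": "send_rows", "arguments": {"increments": [{"dx": 0,"dy": 0,"dz": 0,"turn": 0},{"dx": 0,"dy": 0,"dz": 0,"turn": 0},{"dx": 0,"dy": 0,"dz": 0,"turn": 0},{"dx": 0,"dy": 0,"dz": 0,"turn": 0},{"dx": 0,"dy": 0,"dz": 0,"turn": 0},{"dx": 0,"dy": 0,"dz": 0,"turn": 0},{"dx": 0,"dy": 0,"dz": 0,"turn": 0},{"dx": 0,"dy": 0,"dz": 0,"turn": 0}], "claw": 0.62}}

```text
time_s: 8.15
ee_pos: [480.7, 166.0, 131.2]
tool_rot: [180.0, 0.0, 109.9]
wrist_force: [-0.3, -0.1, -0.4]
gripper_width: 35.9
```

Request:
{"name": "send_rows", "arguments": {"increments": [{"dx": 0,"dy": 0,"dz": -0.01,"turn": 0},{"dx": 0,"dy": 0,"dz": -0.025,"turn": 0},{"dx": 0,"dy": 0,"dz": -0.045,"turn": 0},{"dx": 0,"dy": 0,"dz": -0.07,"turn": 0},{"dx": 0,"dy": 0,"dz": -0.1,"turn": 0},{"dx": 0,"dy": 0,"dz": -0.12,"turn": 0},{"dx": 0,"dy": 0,"dz": -0.12,"turn": 0},{"dx": 0,"dy": 0,"dz": -0.12,"turn": 0}]}}

```text
time_s: 8.95
ee_pos: [480.9, 166.1, 251.9]
tool_rot: [179.9, 0.0, 109.9]
wrist_force: [-0.3, -0.0, -0.8]
gripper_width: 35.4
```

```bash
sed -i 's/sgn(563.5,197,20.2/sgn(565.4,196.1,20.0/' look.py; python3 look.py w3 1.571; python3 - <<'E'
from h import *
p,d=env.get_image("side");im=np.ascontiguousarray(p[180:320,150:280,::-1]);c=env.get_calibration("side")
im=cv2.resize(im,None,fx=4,fy=4,interpolation=2)
cv2.imwrite("pics/side3.png",im)
E
```

```text
8.95 [480.9397761  166.08096307 251.94197923] [1.79900539e+02 1.90967346e-02 1.09865042e+02]
```

View pics/w3.png

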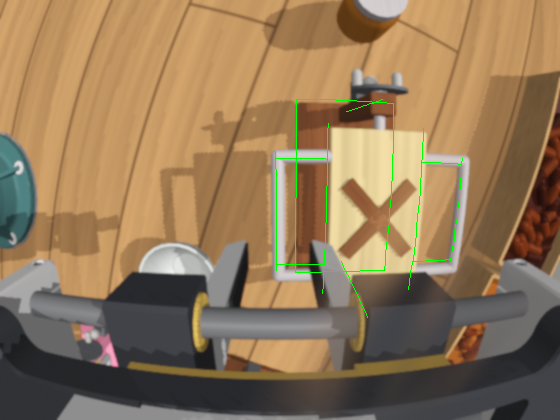

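View pics/side3.png

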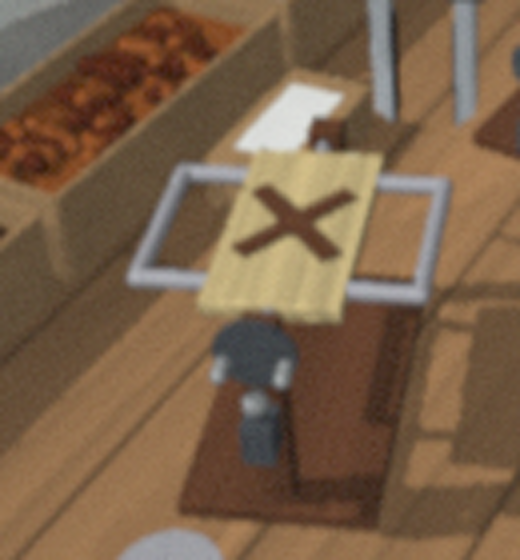

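Request:
{"name": "send_rows", "arguments": {"increments": [{"dx": 0,"dy": 0.036,"dz": 0,"turn": 0},{"dx": 0,"dy": 0.072,"dz": 0,"turn": 0},{"dx": 0,"dy": 0.108,"dz": 0,"turn": 0},{"dx": 0,"dy": 0.144,"dz": 0,"turn": 0},{"dx": 0,"dy": 0.17,"dz": 0,"turn": 0},{"dx": 0,"dy": 0.18,"dz": 0,"turn": 0},{"dx": 0,"dy": 0.18,"dz": 0,"turn": 0},{"dx": 0,"dy": 0.18,"dz": 0,"turn": 0}]}}

```text
time_s: 9.85
ee_pos: [649.3, 227.0, 249.4]
tool_rot: [-179.8, -0.0, 109.9]
wrist_force: [0.8, 0.0, 0.5]
gripper_width: 35.7
```

```bash
python3 look.py w4 1.571
```

```text
9.85 [649.34190687 226.9964311  249.38517525] [-1.79810253e+02 -9.97224672e-03  1.09865320e+02]
```

View pics/w4.png

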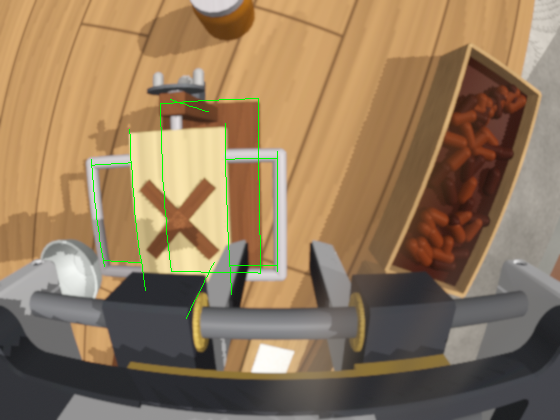

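Request:
{"name": "send_rows", "arguments": {"increments": [{"dx": 0,"dy": 0.001,"dz": 0.025,"turn": 0},{"dx": 0,"dy": 0.001,"dz": 0.05,"turn": 0},{"dx": 0,"dy": 0.001,"dz": 0.07,"turn": 0},{"dx": 0,"dy": 0.001,"dz": 0.085,"turn": 0},{"dx": 0,"dy": 0.001,"dz": 0.1,"turn": 0},{"dx": 0,"dy": 0.001,"dz": 0.11,"turn": 0},{"dx": 0,"dy": 0.001,"dz": 0.12,"turn": 0},{"dx": 0,"dy": 0.001,"dz": 0.12,"turn": 0}]}}

```text
time_s: 10.7
ee_pos: [650.2, 227.3, 129.5]
tool_rot: [-179.9, -0.0, 109.9]
wrist_force: [0.1, -0.3, -0.2]
gripper_width: 35.6
```

Request:
{"name": "send_rows", "arguments": {"increments": [{"dx": 0,"dy": 0,"dz": 0,"turn": 0},{"dx": 0,"dy": 0,"dz": 0,"turn": 0},{"dx": 0,"dy": 0,"dz": 0,"turn": 0},{"dx": 0,"dy": 0,"dz": 0,"turn": 0},{"dx": 0,"dy": 0,"dz": 0,"turn": 0},{"dx": 0,"dy": 0,"dz": 0,"turn": 0},{"dx": 0,"dy": 0,"dz": 0,"turn": 0},{"dx": 0,"dy": 0,"dz": 0,"turn": 0}], "claw": 1.0}}

```text
time_s: 11.5
ee_pos: [649.8, 227.1, 130.9]
tool_rot: [-179.8, 0.0, 109.9]
wrist_force: [-4.0, -3.4, 1.1]
gripper_width: 11.6
```

Request:
{"name": "send_rows", "arguments": {"increments": [{"dx": 0,"dy": -0.0012,"dz": -0.0059,"turn": 0},{"dx": 0,"dy": -0.0018,"dz": -0.0117,"turn": 0},{"dx": 0,"dy": -0.0027,"dz": -0.0176,"turn": 0},{"dx": 0,"dy": -0.0041,"dz": -0.0233,"turn": 0},{"dx": 0,"dy": -0.0058,"dz": -0.0289,"turn": 0},{"dx": 0,"dy": -0.0079,"dz": -0.0344,"turn": 0},{"dx": 0,"dy": -0.0103,"dz": -0.0398,"turn": 0},{"dx": 0,"dy": -0.0131,"dz": -0.045,"turn": 0}]}}

```text
time_s: 12.3
ee_pos: [640.0, 223.5, 177.8]
tool_rot: [179.7, 0.0, 109.9]
wrist_force: [3.9, 1.1, 0.2]
gripper_width: 11.5
```

Request:
{"name": "send_rows", "arguments": {"increments": [{"dx": 0,"dy": -0.0031,"dz": -0.005,"turn": 0},{"dx": 0,"dy": -0.0065,"dz": -0.0098,"turn": 0},{"dx": 0,"dy": -0.0103,"dz": -0.0143,"turn": 0},{"dx": 0,"dy": -0.0143,"dz": -0.0186,"turn": 0},{"dx": 0,"dy": -0.0186,"dz": -0.0227,"turn": 0},{"dx": 0,"dy": -0.0231,"dz": -0.0264,"turn": 0},{"dx": 0,"dy": -0.0279,"dz": -0.0298,"turn": 0},{"dx": 0,"dy": -0.0329,"dz": -0.0329,"turn": 0}]}}

```text
time_s: 13.1
ee_pos: [611.1, 212.8, 213.9]
tool_rot: [179.2, 0.1, 109.9]
wrist_force: [8.5, 2.7, 6.6]
gripper_width: 10.9
```

```bash
python3 - <<'E'
from h import *
s=env.get_state();print(s["ee_pos"],s["tool_rot"],s["wrist_force"],s["moment"],s["joint_pos"])
for n,(a,b,c_,d_) in {"scene":(250,400,190,310),"side":(150,290,150,300)}.items():
    p,d=env.get_image(n);np.savez(n+"5.npz",p=p,d=d)
    im=np.ascontiguousarray(p[c_:d_,a:b,::-1]);cv2.imwrite(f"pics/{n}5.png",cv2.resize(im,None,fx=4,fy=4,interpolation=2))
E
python3 look.py w5 2.618
```

```text
[611.13730908 212.82721644 213.86893112] [1.79222581e+02 6.64854627e-02 1.09864912e+02] [8.48781535 2.689952   6.6463852 ] [ 0.42693538 -1.8780313   0.00780703] [ 1.41769969e+01  1.68755866e+01  6.37329545e+01  1.10197154e-02
  9.86112785e+01 -5.68664235e+00]
13.2 [610.61367656 212.62686689 214.31163616] [1.79257148e+02 7.12219652e-02 1.09860847e+02]
```

View pics/scene5.png

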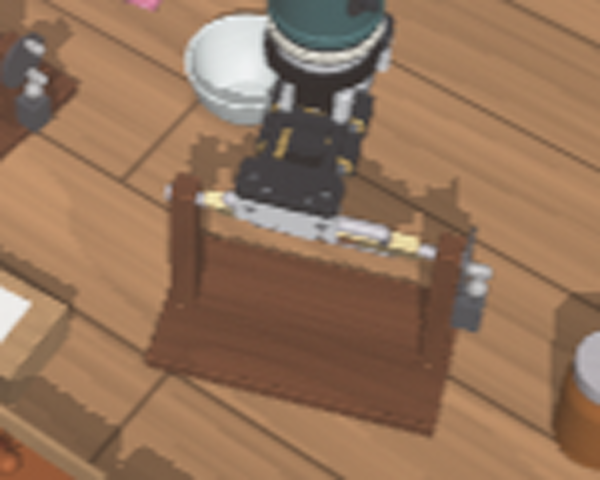

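View pics/side5.png

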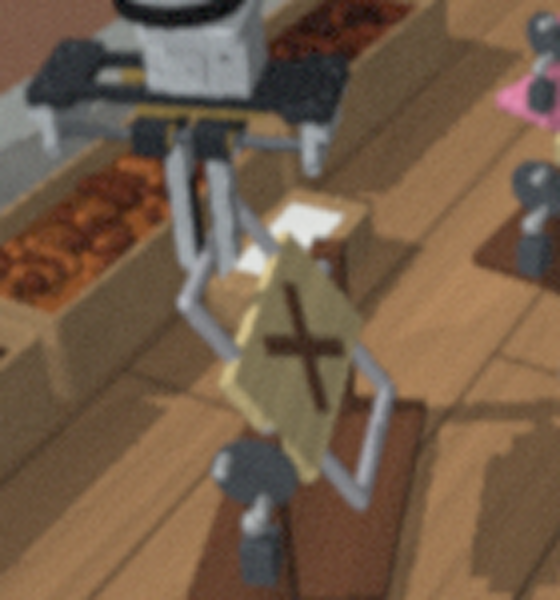

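View pics/w5.png

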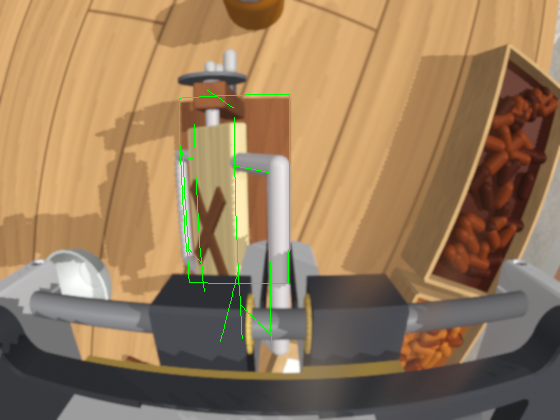

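The bar sits about 7 mm low in the fingers and the board is at roughly 57° from flat, with no contact elsewhere. I'll raise the path slightly to match and go on.

Request:
{"name": "send_rows", "arguments": {"increments": [{"dx": 0,"dy": -0.0032,"dz": -0.0048,"turn": 0},{"dx": 0,"dy": -0.0076,"dz": -0.008,"turn": 0},{"dx": 0,"dy": -0.0121,"dz": -0.0108,"turn": 0},{"dx": 0,"dy": -0.0167,"dz": -0.0125,"turn": 0},{"dx": 0,"dy": -0.0214,"dz": -0.014,"turn": 0},{"dx": 0,"dy": -0.0263,"dz": -0.015,"turn": 0},{"dx": 0,"dy": -0.0311,"dz": -0.0157,"turn": 0},{"dx": 0,"dy": -0.036,"dz": -0.016,"turn": 0}], "grip_force": 10}}

```text
time_s: 14.05
ee_pos: [573.2, 198.8, 227.2]
tool_rot: [180.0, 0.1, 109.8]
wrist_force: [0.6, -2.1, 7.1]
gripper_width: 11.6
```

Request:
{"name": "send_rows", "arguments": {"increments": [{"dx": 0,"dy": -0.003,"dz": -0.001,"turn": 0},{"dx": 0,"dy": -0.006,"dz": -0.002,"turn": 0},{"dx": 0,"dy": -0.009,"dz": -0.002,"turn": 0},{"dx": 0,"dy": -0.011,"dz": -0.002,"turn": 0},{"dx": 0,"dy": -0.012,"dz": -0.002,"turn": 0},{"dx": 0,"dy": -0.012,"dz": -0.002,"turn": 0},{"dx": 0,"dy": -0.012,"dz": -0.002,"turn": 0},{"dx": 0,"dy": -0.012,"dz": -0.002,"turn": 0}]}}

```text
time_s: 14.85
ee_pos: [565.2, 196.1, 227.1]
tool_rot: [179.6, 0.0, 109.9]
wrist_force: [7.6, -0.2, 0.5]
gripper_width: 11.4
```

```bash
python3 - <<'E'
from h import *
for n,(a,b,c_,d_) in {"side":(150,290,150,300)}.items():
    p,d=env.get_image(n)
    im=np.ascontiguousarray(p[c_:d_,a:b,::-1]);cv2.imwrite(f"pics/{n}6.png",cv2.resize(im,None,fx=4,fy=4,interpolation=2))
E
```

```text
(no output)
```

View pics/side6.png

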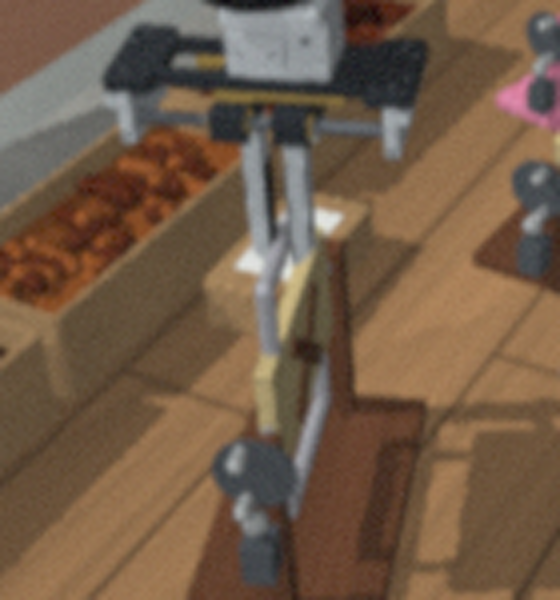

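Request:
{"name": "send_rows", "arguments": {"increments": [{"dx": 0,"dy": 0.001,"dz": 0,"turn": 0},{"dx": 0,"dy": 0.001,"dz": 0,"turn": 0},{"dx": 0,"dy": 0.001,"dz": 0,"turn": 0},{"dx": 0,"dy": 0.001,"dz": 0,"turn": 0},{"dx": 0,"dy": 0.001,"dz": 0,"turn": 0},{"dx": 0,"dy": 0.001,"dz": 0,"turn": 0},{"dx": 0,"dy": 0.001,"dz": 0,"turn": 0},{"dx": 0,"dy": 0.001,"dz": 0,"turn": 0}], "claw": 0.4}}

```text
time_s: 15.7
ee_pos: [563.4, 196.0, 227.1]
tool_rot: [180.0, 0.0, 109.9]
wrist_force: [-0.3, 0.6, -0.4]
gripper_width: 56.2
```

Request:
{"name": "send_rows", "arguments": {"increments": [{"dx": 0,"dy": 0,"dz": -0.01,"turn": 0},{"dx": 0,"dy": 0,"dz": -0.025,"turn": 0},{"dx": 0,"dy": 0,"dz": -0.045,"turn": 0},{"dx": 0,"dy": 0,"dz": -0.07,"turn": 0},{"dx": 0,"dy": 0,"dz": -0.1,"turn": 0},{"dx": 0,"dy": -0.03,"dz": -0.12,"turn": 0},{"dx": 0,"dy": -0.06,"dz": -0.13,"turn": 0},{"dx": 0,"dy": -0.08,"dz": -0.13,"turn": 0}]}}

```text
time_s: 16.5
ee_pos: [487.6, 168.5, 361.9]
tool_rot: [179.6, 0.1, 109.9]
wrist_force: [-0.3, -0.1, 0.5]
gripper_width: 56.2
```

```bash
python3 look.py w7 3.14; python3 - <<'E'
from h import *
cr=[]
for n,(a,b,c_,d_) in {"scene":(250,400,190,310),"side":(150,290,150,300)}.items():
    p,d=env.get_image(n);c=env.get_calibration(n);cv2.imwrite(f"pics/{n}7f.png",p[:,:,::-1])
    W=cloud(n,p,d,c);m=np.zeros((420,560),bool);m[c_:d_,a:b]=1
    bar=m&(W[...,2]>228)&(W[...,2]<262)&(abs(W[...,0]-560)<40)&(abs(W[...,1]-200)<70);B=W[bar];print(n,len(B),B.mean(0),B[:,2].max())
    im=np.ascontiguousarray(p[c_:d_,a:b,::-1]);cv2.imwrite(f"pics/{n}7.png",cv2.resize(im,None,fx=4,fy=4,interpolation=2))
E
```

```text
16.5 [487.62745174 168.52790148 361.94507219] [1.79575481e+02 5.74898919e-02 1.09867750e+02]
scene 192 [566.25666292 198.98306038 245.02506932] 253.21457772259964
side 170 [559.90253557 203.15750175 243.56477956] 249.4119336025672
```

View pics/scene7.png

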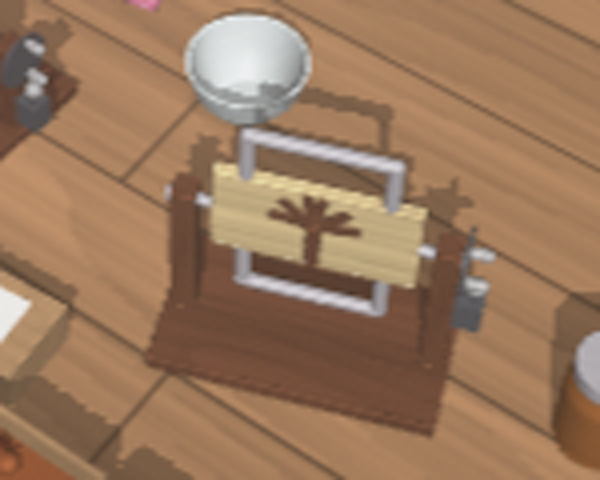

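View pics/side7.png

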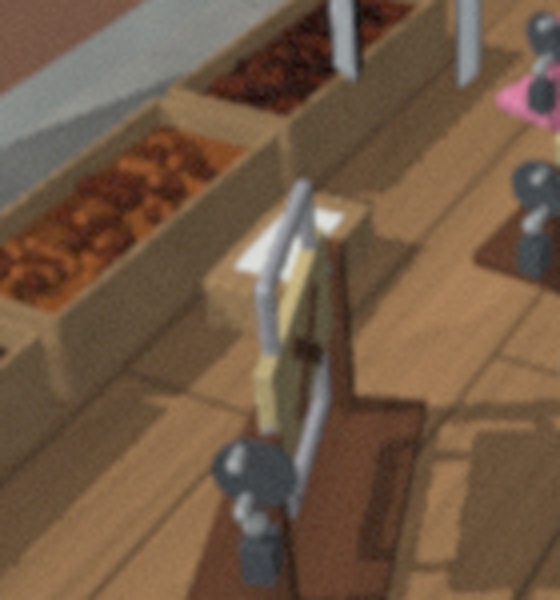

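View pics/scene7f.png

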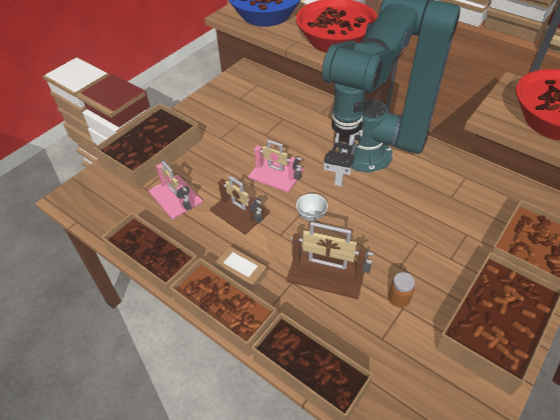

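The palm tree now faces the customers and the board is upright. The bar's mean position matches the starting one to within 1 mm, and every other object is at its starting pixels. Handing in.

```bash
python3 -c "
from bench import env
print(env.finish_job())"
```

```text
the job is handed in; nothing more can be done
None
```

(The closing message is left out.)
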